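# Tip the cast beetles out of the flap-front caddy into the sorting tray

### The arm

A 6-joint arm with a two-finger parallel gripper is mounted at the origin on the work surface. World frame = base frame: x ahead of the robot, y to its left, z up, the work surface at z = 0. Lengths are in mm, angles in rad, forces in N, time in s.
With the tool pointing down it reaches from about 300 to 850 mm from the base axis. Payload 5.4 kg.
Tool frame: the origin (TCP) lies midway between the tips of the shut fingers; the grasp point (between the pads) lies 19 mm behind it; z points along the fingers, y is the line along which they close (so a half turn about z gives the same grasp; the last joint's range is limited). The gripper opens to 85 mm and grips with 20 to 120 N. Pads are 22 mm wide; open, the fingers measure 114 mm over their backs; the gripper's body (76 mm by 85 mm) begins 54 mm behind the grasp point. The pads swing forward as they close: fully open they stand 13 mm farther back than shut.
Start: joints at [1.004, 0.158, 1.597, -0, 1.386, -0.21], TCP at [200.843, 538.765, 231.299] pointing down, gripper open.
Joint ranges: [-2.91, 2.91], [-0.94, 2.29], [0.18, 2.7], [-1.29, 4.43], [0.17, 2.64], [-3, 3]. Speed limits (rad/s): [2.57, 2.57, 3.14, 3.14, 3.14, 3.14].

### API

Orientations are given as a unit quaternion [w, x, y, z].
In Python, from bench import telemetry, optics, r gives the robot as it stands. The module is installed in compiled form; this text tells all that it offers.
- The arm moves only by the tool move_arm, never from a script. Its argument "motion" is a list of rows, each a list of 3 entries, a list of its own where there are three numbers: the opening, from -1 (shut) to 1 (fully open), then the shift along the tool's x, y, z in units of 25 mm (1.0 is 25 mm), then the turn, a rotation vector about the tool's x, y, z in degrees. In form: [[hand, [dx, dy, dz], [rx, ry, rz]], ...]. A call has 1 to 20 rows; each row shifts and turns the commanded pose from where the row before left it, along the tool's axes as they then stand; what a row does not reach is not made up. A row lasts 1/12 s, in which the tool goes at most 41.7 mm and 7.16 degrees, less where a joint would pass 70% of its speed; a pose out of reach is approached as far as the arm can. A call is refused whole if a number of a shift passes 1 or a number of a turn 7.16, either way. A call with a gripper value outside its range is refused whole. The fingers move at their own pace and stop on an object; the grip force is fixed at half the most. Time passes only in rows, so rows that do not move let the fingers close. It gives the time, the measured TCP pose, the force, the opening and the grip force at its end, in the units of the state.
- telemetry.get_state(): the state, without advancing time (a new reading comes with each control period).
- optics.camera(name): name is "scene" or "top"; returns the picture (400x640x3 uint8, red, green, blue); there is no depth.
- optics.camera_params(name): a dict with "fx", "fy", "cx", "cy" (pixels), "extrinsics" (4x4, takes a point from camera to world coordinates). Camera axes: x right, y down, z forward; pixel columns grow to the right and rows downward; lengths in mm; the calibration is good to about 2 mm. A picture is of the moment at which its call begins. camera_params takes no time and is no camera call.
- r.close_job(): hands the job in; it is judged then, once.
The state is a dict: "time": time; "joint_pos": joint angles; "joint_velocities": joint speeds; "tau": joint torques, N m; "ee_pos": TCP position; "ee_rot": TCP orientation; "contact_force": force on the tool from outside, world axes, zero at the start; "torque": the same for the moment, N m; "gripper_width": finger opening in mm; "finger_force": force on a finger pad.
Only numpy, scipy, OpenCV 4.12 (cv2) and the standard library are available. Lean on these libraries where they do the work, as an engineer would, in place of code of your own. Each camera call takes 0.05 s, during which the arm holds its last target. There are 200 camera calls.

### The job

Lift the steel specimen caddy off its sloped rest by its handle, hold its mouth low over the white sorting tray and tip it just far enough (never steeper than 60 degrees) that the flap swings open and all three beetle blocks slide into the tray; do not let them drop in from more than about a hand's width up. Then set the empty caddy gently back on its rest as it stood, mouth end high and flap shut, and leave the Petri dish, the jar and the forceps where they are.

Things in the scene. Friction and masses are not known exactly. Their poses are not given: they have to be found in the camera images.
- caddy: loose steel box, empty 0.27 kg, 146 mm long (x), 74 wide (y), 46 high (z), walls and floor 3 mm, clear window lid, black bridge handle on top. Origin: centre of its underside; z out of the lid. The mouth with the flap is the -x end, the back is closed. At the start it stands on the rest pitched 0.35 rad about y, mouth end high: flap shut, blocks lying towards the back.
- caddy_grip (a point): centre of the caddy's black handle bar, 79 mm above the underside's centre along the caddy's z; axes as the caddy's. The bar runs along x: 98 mm long, 14 mm wide (y), 18 mm high, its underside 24 mm above the lid, on two posts 9 mm thick at x = -36 and +36 mm. Grip it across y, between the posts: that is near the balance point of the caddy.
- caddy_mouth (a point): middle of the lower edge (floor lip) of the caddy's mouth, over which the blocks slide out: 73 mm towards -x from the handle bar's centre and 79 mm below it in the caddy's own axes; axes as the caddy's.
- flap (a joint): steel flap over the caddy's mouth, 72 mm wide, 43 mm long, hinged at the mouth's top edge, hanging freely (30 g). 0 = shut; grows as its lower edge swings outward, to 1.7 rad. Shut while the caddy is level or mouth-up; with the mouth tipped down by an angle it hangs open by that angle and sliding blocks push it further. Its lower edge then hangs about 12 mm below the floor lip.
- block1_center (a point): clear amber resin block, 60 x 30 x 18 mm, about 40 g, with a dark beetle cast in it; lies flat and lengthwise in the caddy at the start. The point is its centre; x along its length, z along its 18 mm thickness. Blocks start to slide on the caddy's floor at 17 to 27 degrees mouth-down, depending on friction.
- block2_center (a point): clear amber resin block, 60 x 30 x 18 mm, about 40 g, with a dark beetle cast in it; lies flat and lengthwise in the caddy at the start. The point is its centre; x along its length, z along its 18 mm thickness.
- block3_center (a point): clear amber resin block, 60 x 30 x 18 mm, about 40 g, with a dark beetle cast in it; lies flat and lengthwise in the caddy at the start. The point is its centre; x along its length, z along its 18 mm thickness. It lies in front of the other two, which lie side by side at the back.
- tray: white enamelled sorting tray with a blue rim, open on top, 220 mm (its x) by 170 mm (its y), 33 mm high over the rim, walls 4 mm, floor 4 mm thick, fixed to the bench. Origin: centre of its underside, on the bench; z up.
- rest: white sheet-metal rest, fixed, base 176 x 110 mm. Origin: centre of its underside. Its seat slopes 0.35 rad (20 degrees) about its y axis: high at -x, low at +x, where a stop 21 mm high stands 2 mm behind the caddy's back. A lip 14 mm high runs along each side, 8 mm from the caddy. Middle of the seat 58 mm above the bench.
- rest_home (a point): point fixed to the rest where the centre of the caddy's handle bar is when the caddy sits home (the caddy's axes are then the rest's, pitched 0.35 rad about y so that its z leans towards the rest's +x). 27 mm to +x of and 132 mm above the rest's origin. Its axes are the rest's, unpitched.
- petri: bystander: closed clear Petri dish with a beetle, 90 mm diameter, 16 mm high; origin at the centre of its underside.
- jar: bystander: amber specimen jar with a black cap, 68 mm diameter, 95 mm high; origin at the centre of its underside.
- forceps: bystander: steel forceps lying flat along their x axis, about 140 mm long, 16 mm wide, 6 mm high; origin on the bench at their middle.
Things that resemble listed ones, but are neither listed nor needed, are in the scene too. What is shaped like the caddy but orange is not meant. Leave any purple look-alike of the rest alone.

How it is judged:
By the outcome, as a careful person would: the job done as asked, in the order asked, and still so for the second after the job is handed in, with the robot touching nothing.
It also fails if it takes over 64 s, if anything falls off the work surface, if the arm or the gripper's body presses on something with over 40 N, if the wrist force passes 120 N, or if a joint passes its speed limit or range.

## Working session

There is one attempt and no reset: what is moved stays moved. The work goes in short steps, Python scripts to look and compute and a tool call to move; the robot and the scene stay as the last step left them, time stands still between calls to the robot, and variables do not carry over. Pictures are saved under pics/ and viewed, at most 10 in all, crops included, and the job is handed in when it is done.

Besides the shell and the picture viewer there is one more tool, called after ">>>" by a JSON object that holds its "api" and its "payload". move_arm: Moves the arm, as the interface text tells. Its arguments: {"type":"object","properties":{"motion":{"type":"array"}},"required":["motion"]}

```bash
mkdir -p pics; python3 - <<'E'
from bench import telemetry, optics, r
import cv2, numpy as np
for n in ("scene","top"):
    im=optics.camera(n); cv2.imwrite(f"pics/{n}0.png",cv2.cvtColor(im,cv2.COLOR_RGB2BGR))
    p=optics.camera_params(n); print(n,p["fx"],p["fy"],p["cx"],p["cy"]); print(np.round(p["extrinsics"],3).tolist())
s=telemetry.get_state(); print(s["time"],s["ee_pos"],s["ee_rot"],s["gripper_width"])
E
```

```text
scene 379.09268247241783 379.09268247241783 323.2805184557432 195.77549546976266
[[0.623, 0.479, -0.618, 1062.337], [0.782, -0.358, 0.511, -374.529], [0.024, -0.802, -0.597, 633.07], [0.0, 0.0, 0.0, 1.0]]
top 466.7346773942983 466.7346773942983 318.8787949893344 195.09477665954407
[[-0.021, -0.993, 0.117, 398.056], [-1.0, 0.024, 0.018, 55.296], [-0.02, -0.117, -0.993, 1169.453], [0.0, 0.0, 0.0, 1.0]]
0.1 [200.54461877 538.32413584 230.42359462] [-3.34905108e-04  1.77459348e-01  9.84127767e-01 -7.78647994e-04] 85.33053321476427
```

View pics/scene0.png

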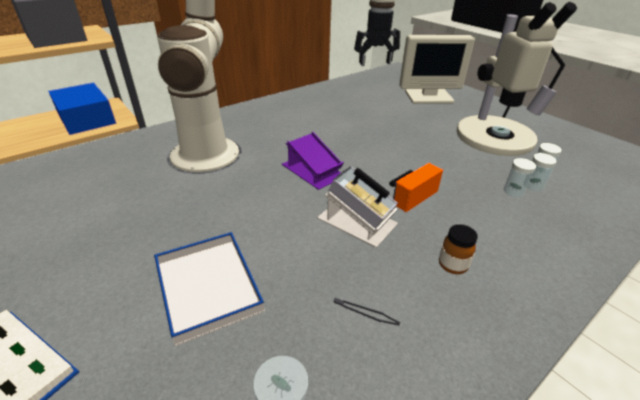

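View pics/top0.png

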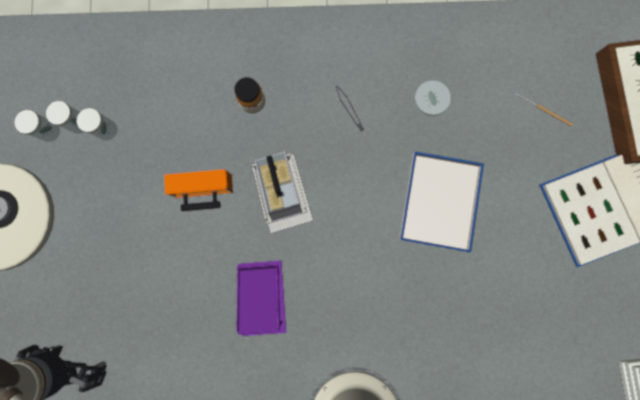

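```bash
cat > h.py <<'E'
import cv2, numpy as np
from bench import optics
def ray(n,uv):
    p=optics.camera_params(n); E=np.array(p["extrinsics"])
    d=np.array([(uv[0]-p["cx"])/p["fx"],(uv[1]-p["cy"])/p["fy"],1.])
    return E[:3,3],E[:3,:3]@d
def plane(n,uv,z):
    o,d=ray(n,uv); return o+d*(z-o[2])/d[2]
def tri(a,b):
    (o1,d1),(o2,d2)=ray("top",a),ray("scene",b)
    s=np.linalg.lstsq(np.c_[d1,-d2],o2-o1,rcond=None)[0]
    p,q=o1+s[0]*d1,o2+s[1]*d2
    return (p+q)/2,np.linalg.norm(p-q)
def proj(n,P):
    p=optics.camera_params(n); E=np.array(p["extrinsics"]); c=E[:3,:3].T@(np.array(P)-E[:3,3])
    return np.array([p["fx"]*c[0]/c[2]+p["cx"],p["fy"]*c[1]/c[2]+p["cy"]])
E
python3 - <<'E'
from h import *
t=cv2.imread("pics/top0.png"); s=cv2.imread("pics/scene0.png")
a=cv2.resize(t[140:240,235:325],None,fx=5,fy=5,interpolation=cv2.INTER_CUBIC)[:500]
b=cv2.resize(s[155:255,310:402],None,fx=3.8,fy=5,interpolation=cv2.INTER_CUBIC)
b=cv2.resize(s[155:255,310:380+22],(349,500),interpolation=cv2.INTER_CUBIC) if 0 else cv2.resize(s[160:250,315:403],None,fx=3.9,fy=3.9,interpolation=cv2.INTER_CUBIC)
c=np.zeros((500,800,3),np.uint8); c[:500,:450]=a; c[:b.shape[0],452:452+b.shape[1]]=b
cv2.imwrite("pics/crop0.png",c)
# tray: blue rim outline
hsv=cv2.cvtColor(t,cv2.COLOR_BGR2HSV)
m=cv2.inRange(hsv,(100,110,50),(125,255,255)); m[:, :390]=0; m[:,500:]=0
pts=cv2.findNonZero(m); box=cv2.boxPoints(cv2.minAreaRect(pts)); print("tray box",box)
for q in box: print(plane("top",q,33).round(1))
# handle black in top
m=np.zeros(t.shape[:2],np.uint8); m[150:210,255:300]=(t[150:210,255:300].max(2)<60)*255
n,l,st,ce=cv2.connectedComponentsWithStats(m); print(st[1:],ce[1:])
k=1+st[1:,4].argmax(); print(cv2.minAreaRect(cv2.findNonZero((l==k).astype(np.uint8))))
m=np.zeros(s.shape[:2],np.uint8); m[160:215,340:392]=(s[160:215,340:392].max(2)<60)*255
n,l,st,ce=cv2.connectedComponentsWithStats(m); print(st[1:],ce[1:])
E
```

```text
tray box [[400.33066 240.09045]
 [414.83035 151.48132]
 [484.59854 162.89795]
 [470.09885 251.50708]]
[ 418.  -118.7   33. ]
[ 634.9 -163.5   33. ]
[ 602.  -332.7   33. ]
[ 387.1 -284.6   33. ]
[[267 156  15  40 178]] [[273.84831461 175.58988764]]
((274.2557373046875, 175.563720703125), (40.51371765136719, 5.258789539337158), 75.3791275024414)
[[353 169  36  34 331]
 [390 181   2   5   8]] [[370.45619335 183.70996979]
 [390.625      183.        ]]
```

View pics/crop0.png

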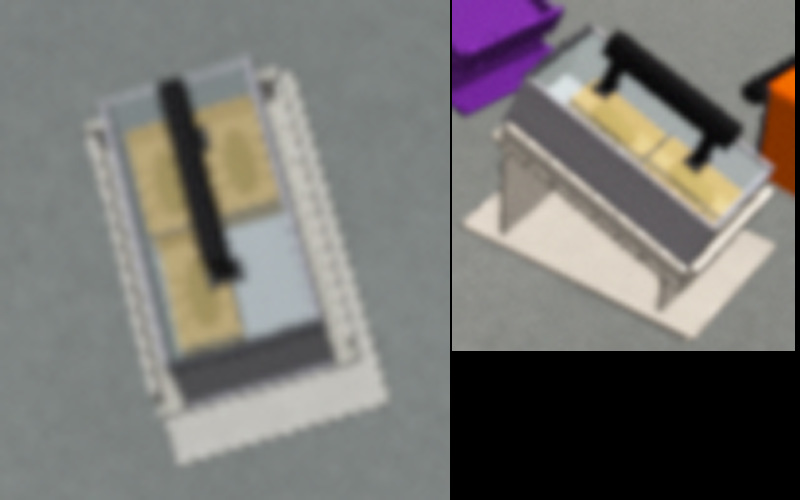

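The crop shows the caddy with its mouth (dark flap) at the high end towards the robot. The handle bar runs from about (269,156) to (281,195) in the top view and from (388,193) to (357,171) in the scene view. The tray is centred near (442,202) in the top view.

```bash
python3 - <<'E'
from h import *
T=lambda x,y:(235+x/5,140+y/5); S=lambda x,y:(315+(x-452)/3.9,160+y/3.9)
b,e1=tri(T(172,84),S(733,130)); m,e2=tri(T(228,273),S(616,44))
print("back",b.round(1),e1,"mouth",m.round(1),e2, "len",np.linalg.norm(b-m))
d=b-m; print("yaw deg",np.degrees(np.arctan2(d[1],d[0])),"pitch",np.degrees(np.arctan2(-d[2],np.hypot(d[0],d[1]))),"mid",(b+m)/2)
c=[plane("scene",S(*q),2)[:2].round(1) for q in((465,223),(692,338),(773,243))]; print("base scene",c)
c2=[plane("top",T(*q),2)[:2].round(1) for q in((180,463),(388,400))]; print("base top",c2)
v=c[1]-c[0]; w=c[2]-c[1]; print(np.degrees(np.arctan2(v[1],v[0])),np.linalg.norm(v),np.degrees(np.arctan2(w[1],w[0])),np.linalg.norm(w)); o=(c[0]+c[2])/2
for yaw in (np.arctan2(v[1],v[0]),np.arctan2(d[1],d[0])): print("rest origin",o,"home",o+27*np.array([np.cos(yaw),np.sin(yaw)]))
v=c2[1]-c2[0]; print(np.degrees(np.arctan2(v[1],v[0]))+90,np.linalg.norm(v))
E
```

```text
back [612.9 185.8 121.3] 1.011118645260746 mouth [525.9 163.  144.3] 11.591492053230692 len 92.90201895953788
yaw deg 14.700476940244972 pitch 14.28872904987149 mid [569.40852963 174.42344726 132.8116599 ]
base scene [array([474.3,  97.1]), array([643. , 140.6]), array([612.2, 246.5])]
base top [array([444.2, 198. ]), array([473.4,  93.3])]
14.458994575773204 174.2180817251757 106.21656583056951 110.28803198896968
rest origin [543.25 171.8 ] home [569.39481778 178.54155052]
rest origin [543.25 171.8 ] home [569.36617229 178.6516819 ]
15.583364958185413 108.6955840869352
```

```bash
cat >> h.py <<'E'
from scipy.linalg import logm, expm
from scipy.spatial.transform import Rotation as R
from bench import telemetry
HOME=np.array([569.,177.,132.]); YAW=15.
def pose(P,yaw,tip):  # grasp point at P, caddy yaw, mouth-down tip (deg) -> TCP 4x4
    M=np.eye(4); M[:3,:3]=(R.from_euler("z",yaw,degrees=True)*R.from_euler("y",-tip,degrees=True)).as_matrix()@np.diag([-1,1,-1])
    M[:3,3]=np.array(P)+19*M[:3,2]; return M
def now():
    s=telemetry.get_state(); q=s["ee_rot"]; M=np.eye(4)
    M[:3,:3]=R.from_quat([q[1],q[2],q[3],q[0]]).as_matrix(); M[:3,3]=s["ee_pos"]; return M
def plan(A,B,N):  # constant row: shift in tool axes, then turn, N times
    D=np.linalg.inv(A)@B; E=expm(np.real(logm(D))/N)
    print(N,"rows shift",(E[:3,3]/25).round(3).tolist(),"turn",R.from_matrix(E[:3,:3]).as_rotvec(degrees=True).round(2).tolist())
E
python3 - <<'E'
from h import *
cz=R.from_euler("zy",[0,0]).as_matrix()
A=now(); M=pose(HOME,YAW,-20); B=M.copy(); B[:3,3]-=110*M[:3,2]
print(B.round(2)); plan(A,B,26)
for f in (.25,.5,.75):
    print((A@expm(f*np.real(logm(np.linalg.inv(A)@B))))[:3,3].round())
E
```

```text
[[-9.1000e-01 -2.6000e-01 -3.3000e-01  5.9906e+02]
 [-2.4000e-01  9.7000e-01 -9.0000e-02  1.8506e+02]
 [ 3.4000e-01  0.0000e+00 -9.4000e-01  2.1751e+02]
 [ 0.0000e+00  0.0000e+00  0.0000e+00  1.0000e+00]]
26 rows shift [-0.654, -0.513, -0.081] turn [0.23, 0.74, -1.35]
[279. 428. 241.]
[373. 331. 243.]
[481. 249. 235.]
```

>>> {"api": "move_arm", "payload": {"motion": [[1, [-0.65, -0.51, -0.08], [0.23, 0.74, -1.35]], [1, [-0.65, -0.51, -0.08], [0.23, 0.74, -1.35]], [1, [-0.65, -0.51, -0.08], [0.23, 0.74, -1.35]], [1, [-0.65, -0.51, -0.08], [0.23, 0.74, -1.35]], [1, [-0.65, -0.51, -0.08], [0.23, 0.74, -1.35]], [1, [-0.65, -0.51, -0.08], [0.23, 0.74, -1.35]], [1, [-0.65, -0.51, -0.08], [0.23, 0.74, -1.35]], [1, [-0.65, -0.51, -0.08], [0.23, 0.74, -1.35]], [1, [-0.65, -0.51, -0.08], [0.23, 0.74, -1.35]], [1, [-0.65, -0.51, -0.08], [0.23, 0.74, -1.35]], [1, [-0.65, -0.51, -0.08], [0.23, 0.74, -1.35]], [1, [-0.65, -0.51, -0.08], [0.23, 0.74, -1.35]], [1, [-0.65, -0.51, -0.08], [0.23, 0.74, -1.35]], [1, [-0.65, -0.51, -0.08], [0.23, 0.74, -1.35]], [1, [-0.65, -0.51, -0.08], [0.23, 0.74, -1.35]], [1, [-0.65, -0.51, -0.08], [0.23, 0.74, -1.35]], [1, [-0.65, -0.51, -0.08], [0.23, 0.74, -1.35]], [1, [-0.65, -0.51, -0.08], [0.23, 0.74, -1.35]], [1, [-0.65, -0.51, -0.08], [0.23, 0.74, -1.35]], [1, [-0.65, -0.51, -0.08], [0.23, 0.74, -1.35]]]}}

```text
time: 1.77
ee_pos: [489.1, 245.2, 234.3]
ee_rot: [-0.133, -0.059, 0.989, -0.016]
contact_force: [0.5, 0.8, -0.6]
gripper_width: 85.3
finger_force: 0.0
```

>>> {"api": "move_arm", "payload": {"motion": [[1, [-0.65, -0.51, -0.08], [0.23, 0.74, -1.35]], [1, [-0.65, -0.51, -0.08], [0.23, 0.74, -1.35]], [1, [-0.65, -0.51, -0.08], [0.23, 0.74, -1.35]], [1, [-0.65, -0.51, -0.08], [0.23, 0.74, -1.35]], [1, [-0.65, -0.51, -0.08], [0.23, 0.74, -1.35]], [1, [-0.65, -0.51, -0.08], [0.23, 0.74, -1.35]], [1, [0, 0, 0], [0, 0, 0]], [1, [0, 0, 0], [0, 0, 0]]]}}

```text
time: 2.43
ee_pos: [597.2, 187.3, 216.6]
ee_rot: [-0.172, -0.128, 0.977, -0.021]
contact_force: [0.7, 0.8, -0.4]
gripper_width: 85.2
finger_force: 0.0
```

```bash
python3 - <<'E'
from h import *
A=now(); M=pose(HOME,YAW,-20); B=M.copy(); B[:3,3]-=110*M[:3,2]
print(A.round(2)); plan(A,B,1); print(telemetry.get_state()["time"])
t=cv2.cvtColor(optics.camera("top"),cv2.COLOR_RGB2BGR); s=cv2.cvtColor(optics.camera("scene"),cv2.COLOR_RGB2BGR)
a=cv2.resize(t[130:240,230:320],None,fx=4,fy=4,interpolation=cv2.INTER_CUBIC)
b=cv2.resize(s[110:250,310:420],None,fx=3.14,fy=3.14,interpolation=cv2.INTER_CUBIC)[:440]
c=np.zeros((440,800,3),np.uint8); c[:,:360]=a; c[:b.shape[0],362:362+b.shape[1]]=b
cv2.imwrite("pics/crop1.png",c)
E
```

```text
[[-9.1000e-01 -2.6000e-01 -3.3000e-01  5.9719e+02]
 [-2.4000e-01  9.7000e-01 -8.0000e-02  1.8731e+02]
 [ 3.4000e-01  0.0000e+00 -9.4000e-01  2.1665e+02]
 [ 0.0000e+00  0.0000e+00  0.0000e+00  1.0000e+00]]
1 rows shift [-0.034, -0.106, -0.05] turn [0.2, 0.04, -0.03]
2.4333
```

View pics/crop1.png

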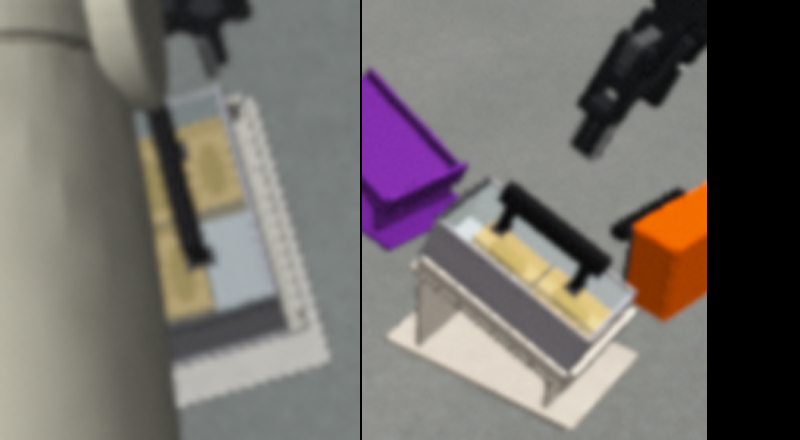

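The gripper stands square above the handle, fingers astride the bar (bar from (155,105) to (200,260) in the left crop). I'll check the bar's sideways position once more, then descend.

```bash
python3 - <<'E'
from h import *
P=plane("top",(274.26,175.56),138); print(P, tri((274.26,175.56),(371.2,182.7)))
ax=R.from_euler("z",YAW,degrees=True).as_matrix(); print("offset in rest axes",ax.T@(P-HOME))
E
```

```text
[566.16241223 172.86662465 138.        ] (array([568.66315211, 175.18624873, 130.57704754]), np.float64(3.847122135046864))
offset in rest axes [-3.81069557 -3.25811225  6.        ]
```

>>> {"api": "move_arm", "payload": {"motion": [[1, [0, -0.05, 0.4], [0.2, 0, 0]], [1, [0, -0.05, 0.4], [0, 0, 0]], [1, [0, 0, 0.4], [0, 0, 0]], [1, [0, 0, 0.4], [0, 0, 0]], [1, [0, 0, 0.4], [0, 0, 0]], [1, [0, 0, 0.4], [0, 0, 0]], [1, [0, 0, 0.2], [0, 0, 0]], [1, [0, 0, 0], [0, 0, 0]]]}}

```text
time: 3.2
ee_pos: [575.3, 179.4, 155.2]
ee_rot: [-0.172, -0.129, 0.976, -0.023]
contact_force: [-0.6, 1.2, -0.7]
gripper_width: 85.7
finger_force: 0.0
```

```bash
sed -i 's/^HOME=.*YAW/HOME=np.array([568.5,174.8,132.]); YAW/' h.py; python3 - <<'E'
from h import *
plan(now(),pose(HOME,YAW,-20),6)
E
```

```text
6 rows shift [-0.005, -0.018, 0.29] turn [-0.0, -0.0, 0.01]
```

>>> {"api": "move_arm", "payload": {"motion": [[1, [0, -0.02, 0.29], [0, 0, 0]], [1, [0, -0.02, 0.29], [0, 0, 0]], [1, [0, -0.02, 0.29], [0, 0, 0]], [1, [0, -0.02, 0.29], [0, 0, 0]], [1, [0, -0.02, 0.29], [0, 0, 0]], [1, [0, -0.02, 0.29], [0, 0, 0]], [1, [0, 0, 0], [0, 0, 0]], [1, [0, 0, 0], [0, 0, 0]]]}}

```text
time: 3.87
ee_pos: [562.6, 172.8, 115.5]
ee_rot: [-0.171, -0.129, 0.976, -0.023]
contact_force: [-0.1, 0.2, -0.2]
gripper_width: 85.4
finger_force: 0.0
```

```bash
python3 - <<'E'
from h import *
plan(now(),pose(HOME,YAW,-20),1)
s=cv2.cvtColor(optics.camera("scene"),cv2.COLOR_RGB2BGR)
cv2.imwrite("pics/crop2.png",cv2.resize(s[110:260,300:430],None,fx=4,fy=4,interpolation=cv2.INTER_CUBIC))
E
```

```text
1 rows shift [-0.008, 0.017, 0.055] turn [-0.04, 0.1, 0.04]
```

View pics/crop2.png

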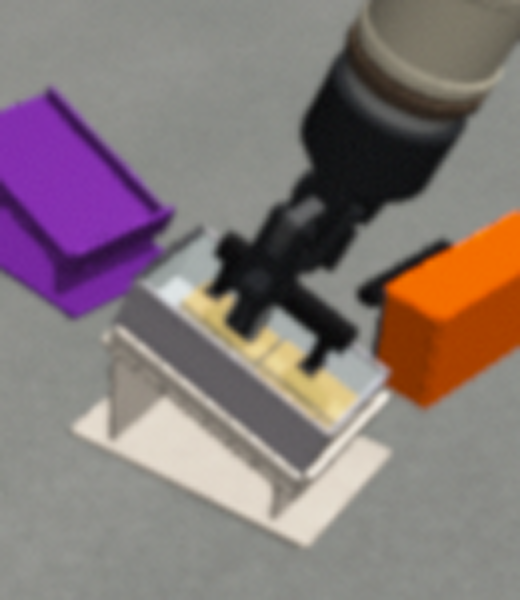

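The fingers straddle the bar between the posts, with the near finger at about (248,310). Closing now.

>>> {"api": "move_arm", "payload": {"motion": [[-1, [0, 0, 0.05], [0, 0, 0]], [-1, [0, 0, 0], [0, 0, 0]], [-1, [0, 0, 0], [0, 0, 0]], [-1, [0, 0, 0], [0, 0, 0]], [-1, [0, 0, 0], [0, 0, 0]], [-1, [0, 0, 0], [0, 0, 0]], [-1, [0, 0, 0], [0, 0, 0]], [-1, [0, 0, 0], [0, 0, 0]], [-1, [0, 0, 0], [0, 0, 0]], [-1, [0, 0, 0], [0, 0, 0]]]}}

```text
time: 4.75
ee_pos: [562.9, 172.7, 115.0]
ee_rot: [-0.17, -0.129, 0.977, -0.023]
contact_force: [1.6, -0.5, 0.1]
gripper_width: 13.1
finger_force: 61.0
```

```bash
cat >> h.py <<'E'
C=np.array([510.5,-225.,0]); TX=R.from_euler("z",-12,degrees=True).as_matrix()
def lip(tx,z,tip):  # grasp point for lip at tray x, height z, tip deg
    t=np.radians(tip); h=73*np.cos(t)-79*np.sin(t); u=73*np.sin(t)+79*np.cos(t)
    return pose(C+TX@np.array([tx+h,0,0])+[0,0,z+u],-12,tip)
E
python3 - <<'E'
from h import *
A=now(); np.save("grasp.npy",A); print(A[:3,3])
L=A.copy(); L[:3,3]-=50*A[:3,2]; L2=L.copy(); L2[2,3]+=40
plan(A,L,10); plan(L,L2,6)
B=lip(45,110,0); plan(L2,B,40)
for f in (.25,.5,.75,1): print((L2@expm(f*np.real(logm(np.linalg.inv(L2)@B))))[:3,3].round())
for tip in (20,30,40,50): print(lip(45,50,tip)[:3,3].round())
E
```

```text
[562.91301559 172.67736158 115.00538985]
10 rows shift [-0.0, 0.0, -0.2] turn [-0.0, -0.0, -0.0]
6 rows shift [0.09, -0.0, -0.251] turn [-0.0, -0.0, -0.0]
40 rows shift [-0.039, -0.431, 0.032] turn [-0.12, -0.49, 0.67]
[609.  73. 192.]
[626. -34. 185.]
[ 632. -142.  177.]
[ 626. -250.  170.]
[ 602. -244.  131.]
[ 587. -241.  138.]
[ 571. -238.  143.]
[ 555. -235.  144.]
```

>>> {"api": "move_arm", "payload": {"motion": [[-1, [0, 0, -0.1], [0, 0, 0]], [-1, [0, 0, -0.2], [0, 0, 0]], [-1, [0, 0, -0.2], [0, 0, 0]], [-1, [0, 0, -0.2], [0, 0, 0]], [-1, [0, 0, -0.2], [0, 0, 0]], [-1, [0, 0, -0.2], [0, 0, 0]], [-1, [0, 0, -0.2], [0, 0, 0]], [-1, [0, 0, -0.2], [0, 0, 0]], [-1, [0, 0, -0.2], [0, 0, 0]], [-1, [0, 0, -0.2], [0, 0, 0]], [-1, [0, 0, -0.1], [0, 0, 0]], [-1, [0, 0, 0], [0, 0, 0]]]}}

```text
time: 5.75
ee_pos: [579.7, 177.3, 162.8]
ee_rot: [-0.17, -0.129, 0.977, -0.023]
contact_force: [0.4, -0.6, -4.7]
gripper_width: 13.3
finger_force: 60.4
```

```bash
python3 - <<'E'
from h import *
A=now(); G=np.load("grasp.npy"); print((A@np.eye(4))[:3,3],np.linalg.inv(G)@A[:,3])
B=lip(45,110,0); U=A.copy(); U[2,3]+=45; plan(A,U,6); plan(U,B,34); plan(A,B,34)
t=cv2.cvtColor(optics.camera("top"),cv2.COLOR_RGB2BGR);s=cv2.cvtColor(optics.camera("scene"),cv2.COLOR_RGB2BGR)
a=cv2.resize(t[110:240,220:330],None,fx=3.3,fy=3.3);b=cv2.resize(s[100:260,300:430],None,fx=3.3,fy=3.3)
c=np.zeros((530,800,3),np.uint8);c[:a.shape[0],:a.shape[1]]=a;c[:b.shape[0],366:366+b.shape[1]]=b
cv2.imwrite("pics/crop3.png",c)
E
```

```text
[579.66490583 177.31019823 162.81737445] [ -0.15684138   0.08525998 -50.87281204   1.        ]
6 rows shift [0.101, -0.0, -0.282] turn [0.0, -0.0, 0.0]
34 rows shift [-0.047, -0.507, 0.044] turn [-0.14, -0.57, 0.79]
34 rows shift [-0.037, -0.509, -0.008] turn [-0.14, -0.57, 0.79]
```

View pics/crop3.png

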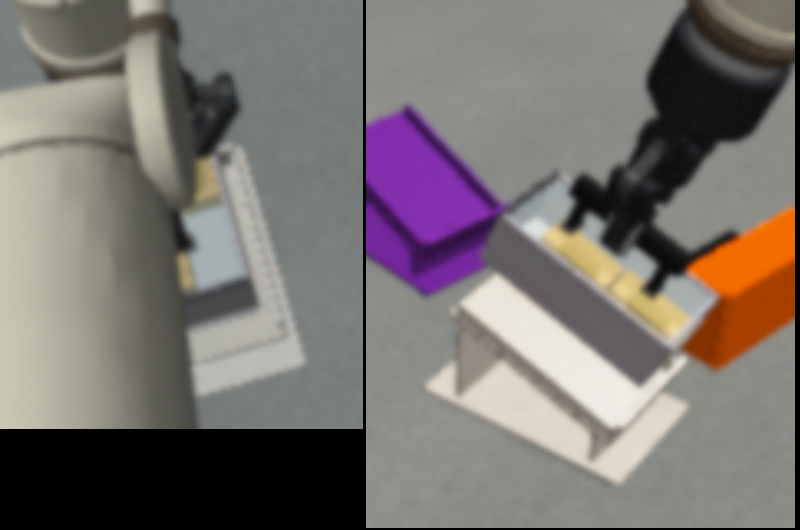

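The caddy has lifted clear with all its blocks. The posts are at (577,205) and (660,275), and the fingers sit about midway between them. Next I raise it and carry it to the tray.

>>> {"api": "move_arm", "payload": {"motion": [[-1, [0.1, 0, -0.28], [0, 0, 0]], [-1, [0.1, 0, -0.28], [0, 0, 0]], [-1, [0.1, 0, -0.28], [0, 0, 0]], [-1, [0.1, 0, -0.28], [0, 0, 0]], [-1, [0.1, 0, -0.28], [0, 0, 0]], [-1, [0.1, 0, -0.28], [0, 0, 0]], [-1, [-0.02, -0.25, 0.02], [-0.07, -0.28, 0.4]], [-1, [-0.02, -0.25, 0.02], [-0.07, -0.28, 0.4]], [-1, [-0.05, -0.51, 0.04], [-0.14, -0.57, 0.79]], [-1, [-0.05, -0.51, 0.04], [-0.14, -0.57, 0.79]], [-1, [-0.05, -0.51, 0.04], [-0.14, -0.57, 0.79]], [-1, [-0.05, -0.51, 0.04], [-0.14, -0.57, 0.79]], [-1, [-0.05, -0.51, 0.04], [-0.14, -0.57, 0.79]], [-1, [-0.05, -0.51, 0.04], [-0.14, -0.57, 0.79]], [-1, [-0.05, -0.51, 0.04], [-0.14, -0.57, 0.79]], [-1, [-0.05, -0.51, 0.04], [-0.14, -0.57, 0.79]], [-1, [-0.05, -0.51, 0.04], [-0.14, -0.57, 0.79]], [-1, [-0.05, -0.51, 0.04], [-0.14, -0.57, 0.79]], [-1, [-0.05, -0.51, 0.04], [-0.14, -0.57, 0.79]], [-1, [-0.05, -0.51, 0.04], [-0.14, -0.57, 0.79]]]}}

```text
time: 7.52
ee_pos: [620.3, 15.3, 191.4]
ee_rot: [-0.106, -0.039, 0.993, -0.014]
contact_force: [0.8, 0.4, -4.5]
gripper_width: 13.4
finger_force: 60.4
```

>>> {"api": "move_arm", "payload": {"motion": [[-1, [-0.05, -0.51, 0.04], [-0.14, -0.57, 0.79]], [-1, [-0.05, -0.51, 0.04], [-0.14, -0.57, 0.79]], [-1, [-0.05, -0.51, 0.04], [-0.14, -0.57, 0.79]], [-1, [-0.05, -0.51, 0.04], [-0.14, -0.57, 0.79]], [-1, [-0.05, -0.51, 0.04], [-0.14, -0.57, 0.79]], [-1, [-0.05, -0.51, 0.04], [-0.14, -0.57, 0.79]], [-1, [-0.05, -0.51, 0.04], [-0.14, -0.57, 0.79]], [-1, [-0.05, -0.51, 0.04], [-0.14, -0.57, 0.79]], [-1, [-0.05, -0.51, 0.04], [-0.14, -0.57, 0.79]], [-1, [-0.05, -0.51, 0.04], [-0.14, -0.57, 0.79]], [-1, [-0.05, -0.51, 0.04], [-0.14, -0.57, 0.79]], [-1, [-0.05, -0.51, 0.04], [-0.14, -0.57, 0.79]], [-1, [-0.05, -0.51, 0.04], [-0.14, -0.57, 0.79]], [-1, [-0.05, -0.51, 0.04], [-0.14, -0.57, 0.79]], [-1, [-0.05, -0.51, 0.04], [-0.14, -0.57, 0.79]], [-1, [-0.05, -0.51, 0.04], [-0.14, -0.57, 0.79]], [-1, [-0.05, -0.51, 0.04], [-0.14, -0.57, 0.79]], [-1, [-0.05, -0.51, 0.04], [-0.14, -0.57, 0.79]], [-1, [-0.02, -0.25, 0.02], [-0.07, -0.28, 0.4]], [-1, [0, 0, 0], [0, 0, 0]]]}}

```text
time: 9.18
ee_pos: [630.4, -221.6, 174.1]
ee_rot: [-0.013, 0.089, 0.996, -0.002]
contact_force: [0.5, 0.5, -3.9]
gripper_width: 13.4
finger_force: 60.4
```

```bash
python3 - <<'E'
from h import *
A=now(); plan(A,lip(45,110,0),4); plan(A,lip(45,58,10),12); print(telemetry.get_state()["joint_pos"])
t=cv2.cvtColor(optics.camera("top"),cv2.COLOR_RGB2BGR);s=cv2.cvtColor(optics.camera("scene"),cv2.COLOR_RGB2BGR)
a=cv2.resize(t[120:270,370:510],None,fx=2.8,fy=2.8);b=cv2.resize(s[170:350,130:310],None,fx=2.2,fy=2.2)
c=np.zeros((420,800,3),np.uint8);c[:a.shape[0],:a.shape[1]]=a;c[:b.shape[0],396:396+b.shape[1]]=b
cv2.imwrite("pics/crop4.png",c)
E
```

```text
4 rows shift [-0.01, -0.283, 0.042] turn [-0.09, -0.38, 0.43]
12 rows shift [0.045, -0.093, 0.146] turn [-0.02, -0.96, 0.15]
[-0.5118152   0.45799171  1.34230264 -0.01444166  1.36431515 -1.90023457]
```

View pics/crop4.png

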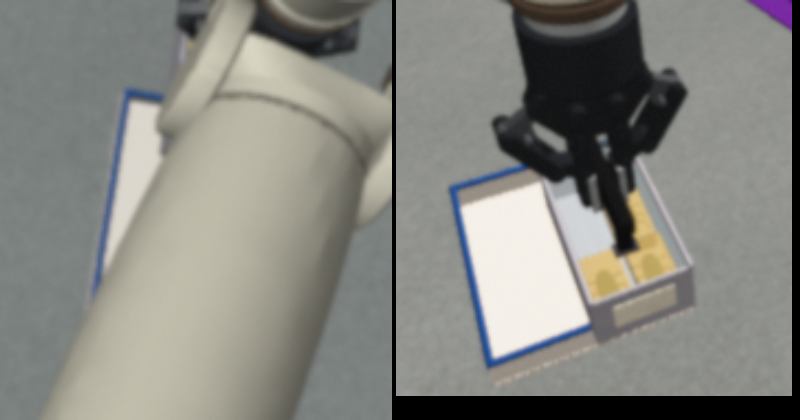

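The caddy is held level over the tray with the blocks still inside at the back. It still needs about 28 mm of sideways shift, so I'll correct that while lowering.

>>> {"api": "move_arm", "payload": {"motion": [[-1, [0.05, -0.09, 0.15], [0, -0.96, 0.15]], [-1, [0.05, -0.09, 0.15], [0, -0.96, 0.15]], [-1, [0.05, -0.09, 0.15], [0, -0.96, 0.15]], [-1, [0.05, -0.09, 0.15], [0, -0.96, 0.15]], [-1, [0.05, -0.09, 0.15], [0, -0.96, 0.15]], [-1, [0.05, -0.09, 0.15], [0, -0.96, 0.15]], [-1, [0.05, -0.09, 0.15], [0, -0.96, 0.15]], [-1, [0.05, -0.09, 0.15], [0, -0.96, 0.15]], [-1, [0.05, -0.09, 0.15], [0, -0.96, 0.15]], [-1, [0.05, -0.09, 0.15], [0, -0.96, 0.15]], [-1, [0.05, -0.09, 0.15], [0, -0.96, 0.15]], [-1, [0.05, -0.09, 0.15], [0, -0.96, 0.15]], [-1, [0, 0, 0], [0, 0, 0]]]}}

```text
time: 10.37
ee_pos: [613.0, -242.9, 127.4]
ee_rot: [0.085, 0.103, 0.991, -0.01]
contact_force: [-0.7, 0.4, -4.6]
gripper_width: 12.7
finger_force: 60.4
```

```bash
python3 - <<'E'
from h import *
A=now(); plan(A,lip(45,58,10),1); plan(A,lip(45,52,27),12);plan(lip(45,52,27),lip(45,52,37),10)
s=cv2.cvtColor(optics.camera("scene"),cv2.COLOR_RGB2BGR)
cv2.imwrite("pics/crop5.png",cv2.resize(s[170:350,130:310],None,fx=3,fy=3))
E
```

```text
1 rows shift [-0.116, -0.153, -0.076] turn [-0.09, -0.13, 0.15]
12 rows shift [0.056, -0.013, -0.057] turn [-0.01, -1.43, 0.01]
10 rows shift [0.042, 0.0, -0.051] turn [-0.0, -1.0, -0.0]
```

View pics/crop5.png

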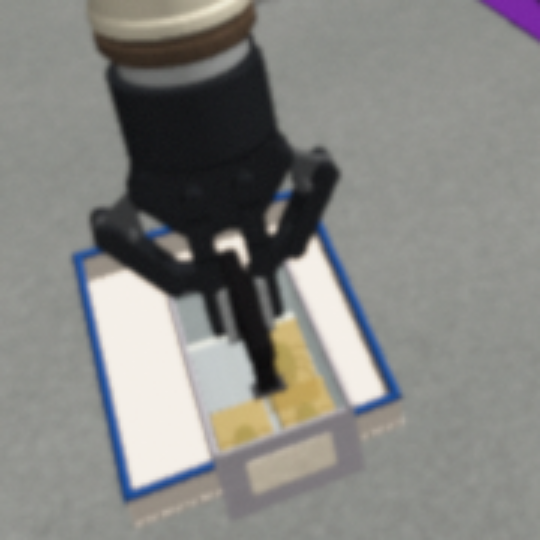

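The caddy is low and roughly central over the tray, its back end at (285,460) and the blocks still inside. I'll tip it slowly about the lip.

>>> {"api": "move_arm", "payload": {"motion": [[-1, [0.06, -0.03, -0.06], [0, -1.43, 0]], [-1, [0.06, -0.03, -0.06], [0, -1.43, 0]], [-1, [0.06, -0.03, -0.06], [0, -1.43, 0]], [-1, [0.06, -0.03, -0.06], [0, -1.43, 0]], [-1, [0.06, -0.03, -0.06], [0, -1.43, 0]], [-1, [0.06, 0, -0.06], [0, -1.43, 0]], [-1, [0.06, 0, -0.06], [0, -1.43, 0]], [-1, [0.06, 0, -0.06], [0, -1.43, 0]], [-1, [0.06, 0, -0.06], [0, -1.43, 0]], [-1, [0.06, 0, -0.06], [0, -1.43, 0]], [-1, [0.06, 0, -0.06], [0, -1.43, 0]], [-1, [0.06, 0, -0.06], [0, -1.43, 0]], [-1, [0, 0, 0], [0, 0, 0]], [-1, [0, 0, 0], [0, 0, 0]], [-1, [0, 0, 0], [0, 0, 0]]]}}

```text
time: 11.67
ee_pos: [591.6, -243.0, 140.7]
ee_rot: [0.233, 0.1, 0.967, -0.026]
contact_force: [-0.1, 0.2, -3.3]
gripper_width: 13.1
finger_force: 60.4
```

>>> {"api": "move_arm", "payload": {"motion": [[-1, [0.04, 0, -0.05], [0, -1, 0]], [-1, [0.04, 0, -0.05], [0, -1, 0]], [-1, [0.04, 0, -0.05], [0, -1, 0]], [-1, [0.04, 0, -0.05], [0, -1, 0]], [-1, [0.04, 0, -0.05], [0, -1, 0]], [-1, [0.04, 0, -0.05], [0, -1, 0]], [-1, [0.04, 0, -0.05], [0, -1, 0]], [-1, [0.04, 0, -0.05], [0, -1, 0]], [-1, [0, 0, 0], [0, 0, 0]], [-1, [0, 0, 0], [0, 0, 0]], [-1, [0, 0, 0], [0, 0, 0]], [-1, [0, 0, 0], [0, 0, 0]], [-1, [0, 0, 0], [0, 0, 0]], [-1, [0, 0, 0], [0, 0, 0]], [-1, [0, 0, 0], [0, 0, 0]], [-1, [0, 0, 0], [0, 0, 0]]]}}

```text
time: 13.0
ee_pos: [579.6, -240.6, 144.8]
ee_rot: [0.3, 0.098, 0.948, -0.033]
contact_force: [-0.2, -0.6, -3.5]
gripper_width: 12.8
finger_force: 60.6
```

```bash
python3 - <<'E'
from h import *
A=now(); M=A[:3,:3]; print("tip",np.degrees(np.arctan2(M[0:3,2][:2]@TX[:2,0],-M[2,2])))
plan(A,lip(45,52,37),1); plan(A,lip(45,54,43),6);plan(A,lip(85,62,40),10)
s=cv2.cvtColor(optics.camera("scene"),cv2.COLOR_RGB2BGR)
cv2.imwrite("pics/crop6.png",cv2.resize(s[170:350,130:310],None,fx=3,fy=3))
E
```

```text
tip 35.177038446452116
1 rows shift [0.139, 0.038, -0.053] turn [-0.1, -1.82, 0.18]
6 rows shift [0.058, 0.006, -0.07] turn [-0.01, -1.3, 0.03]
10 rows shift [-0.125, 0.004, 0.044] turn [-0.01, -0.48, 0.02]
```

View pics/crop6.png

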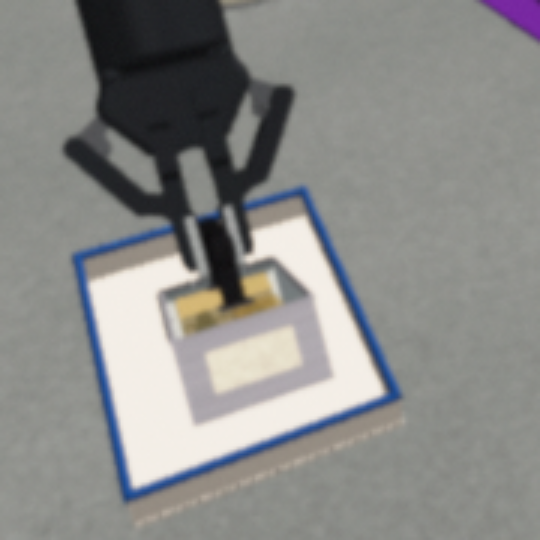

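At about 35° the blocks have slid to the mouth but some are still inside, around (230,305). The leading block is probably leaning on the tray floor. I'll tip a bit more while drawing the caddy back.

>>> {"api": "move_arm", "payload": {"motion": [[-1, [-0.1, 0, 0.03], [0, -0.8, 0]], [-1, [-0.1, 0, 0.03], [0, -0.8, 0]], [-1, [-0.1, 0, 0.03], [0, -0.8, 0]], [-1, [-0.1, 0, 0.03], [0, -0.8, 0]], [-1, [-0.1, 0, 0.03], [0, -0.8, 0]], [-1, [-0.1, 0, 0.03], [0, -0.8, 0]], [-1, [-0.1, 0, 0.03], [0, -0.8, 0]], [-1, [-0.1, 0, 0.03], [0, -0.8, 0]], [-1, [-0.1, 0, 0.03], [0, -0.8, 0]], [-1, [-0.1, 0, 0.03], [0, -0.8, 0]], [-1, [0, 0, 0], [0, 0, 0]], [-1, [0, 0, 0], [0, 0, 0]], [-1, [0, 0, 0], [0, 0, 0]], [-1, [0, 0, 0], [0, 0, 0]], [-1, [0, 0, 0], [0, 0, 0]], [-1, [0, 0, 0], [0, 0, 0]]]}}

```text
time: 14.38
ee_pos: [603.1, -245.6, 154.6]
ee_rot: [0.366, 0.096, 0.925, -0.04]
contact_force: [-0.5, -0.9, -1.9]
gripper_width: 12.9
finger_force: 60.6
```

```bash
cat >> h.py <<'E'
def where():
    A=now(); M=A[:3,:3]; P=A[:3,3]-19*M[:,2]; L=P+M@np.array([73,0,79]) ; q=TX.T@(L-C)
    print("tip",np.degrees(np.arctan2(M[:2,2]@TX[:2,0],-M[2,2])).round(1),"lip tray",q.round(1))
E
python3 - <<'E'
from h import *
where()
t=cv2.cvtColor(optics.camera("top"),cv2.COLOR_RGB2BGR);s=cv2.cvtColor(optics.camera("scene"),cv2.COLOR_RGB2BGR)
a=cv2.resize(t[120:270,370:510],None,fx=2.8,fy=2.8);b=cv2.resize(s[170:350,130:310],None,fx=2.2,fy=2.2)
c=np.zeros((420,800,3),np.uint8);c[:a.shape[0],:a.shape[1]]=a;c[:b.shape[0],396:396+b.shape[1]]=b
cv2.imwrite("pics/crop7.png",c)
A=now();plan(A,lip(85,62,45),8)
E
```

```text
tip 43.2 lip tray [82.7 -1.2 60.9]
8 rows shift [-0.003, 0.004, -0.008] turn [-0.01, -0.23, 0.02]
```

View pics/crop7.png

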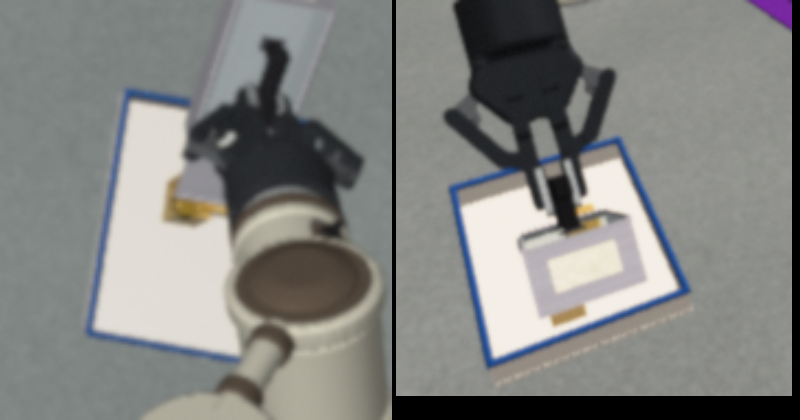

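Two blocks show in the tray, at (190,200) in the top crop and (568,315) in the scene crop, and the back half of the caddy looks empty. I've used all 10 pictures, so from here I check with colour masks. Next: tip slightly more, then lift.

>>> {"api": "move_arm", "payload": {"motion": [[-1, [0.05, 0, -0.05], [0, -1, 0]], [-1, [0.05, 0, -0.05], [0, -1, 0]], [-1, [0.05, 0, -0.05], [0, -1, 0]], [-1, [0.05, 0, -0.05], [0, -1, 0]], [-1, [0.05, 0, -0.05], [0, -1, 0]], [-1, [0.05, 0, -0.05], [0, -1, 0]], [-1, [0, 0, 0], [0, 0, 0]], [-1, [0, 0, 0], [0, 0, 0]], [-1, [0, 0, 0], [0, 0, 0]], [-1, [0, 0, 0], [0, 0, 0]], [-1, [0, 0, 0], [0, 0, 0]], [-1, [0, 0, 0], [0, 0, 0]], [-1, [0, 0, 0], [0, 0, 0]], [-1, [0, 0, 0], [0, 0, 0]]]}}

```text
time: 15.65
ee_pos: [594.4, -241.4, 160.2]
ee_rot: [0.409, 0.096, 0.907, -0.045]
contact_force: [0.2, -0.2, -3.2]
gripper_width: 13.1
finger_force: 60.7
```

```bash
cat >> h.py <<'E'
def amber(n,box):
    s=cv2.cvtColor(optics.camera(n),cv2.COLOR_RGB2HSV); x0,y0,x1,y1=box
    m=np.zeros(s.shape[:2],np.uint8); m[y0:y1,x0:x1]=cv2.inRange(s[y0:y1,x0:x1],(12,80,50),(30,255,255))
    k,l,st,ce=cv2.connectedComponentsWithStats(m)
    for i in range(1,k):
        if st[i,4]>6: print(n,st[i].tolist(),"tray",(TX.T@(plane(n,ce[i],15)-C)).round().tolist(), cv2.minAreaRect(cv2.findNonZero((l==i).astype(np.uint8)))[1:])
def caddy(P):
    A=now(); M=A[:3,:3]@np.diag([-1,1,-1]); return A[:3,3]-19*A[:3,2]+M@(np.array(P)-[0,0,79])
E
python3 - <<'E'
from h import *
where()
amber("top",(390,140,490,260)); amber("scene",(150,230,270,340))
for n in("top","scene"): print(n,"lid",[proj(n,caddy((x,y,46))).round().tolist() for x,y in((-73,-37),(-73,37),(73,37),(73,-37))])
E
```

```text
tip 48.5 lip tray [82.1  1.2 65.8]
top [447, 173, 6, 4, 18] tray [71.0, -12.0, 15.0] ((3.0, 5.0), 90.0)
top [429, 191, 18, 8, 103] tray [15.0, 12.0, 15.0] ((16.970563888549805, 6.363961219787598), 8.13010311126709)
scene [214, 293, 13, 5, 14] tray [46.0, 16.0, 15.0] ((0.9486832022666931, 12.649109840393066), 71.56504821777344)
scene [197, 297, 19, 21, 264] tray [63.0, -15.0, 15.0] ((16.857744216918945, 15.899917602539062), 73.3007583618164)
top lid [[468.0, 181.0], [436.0, 175.0], [455.0, 122.0], [490.0, 128.0]]
scene lid [[186.0, 276.0], [226.0, 264.0], [234.0, 256.0], [184.0, 272.0]]
```

```bash
python3 - <<'E'
from h import *
A=now(); U=A.copy(); U[2,3]+=20; plan(A,U,5); U[2,3]+=80; plan(A,U,10)
E
```

```text
5 rows shift [-0.12, -0.0, -0.106] turn [-0.0, -0.0, -0.0]
10 rows shift [-0.3, -0.001, -0.265] turn [0.0, -0.0, -0.0]
```

>>> {"api": "move_arm", "payload": {"motion": [[-1, [-0.12, 0, -0.11], [0, 0, 0]], [-1, [-0.12, 0, -0.11], [0, 0, 0]], [-1, [-0.12, 0, -0.11], [0, 0, 0]], [-1, [-0.12, 0, -0.11], [0, 0, 0]], [-1, [-0.12, 0, -0.11], [0, 0, 0]], [-1, [0, 0, 0], [0, 0, 0]], [-1, [0, 0, 0], [0, 0, 0]], [-1, [0, 0, 0], [0, 0, 0]]]}}

```text
time: 16.42
ee_pos: [593.9, -241.1, 180.5]
ee_rot: [0.409, 0.096, 0.907, -0.045]
contact_force: [0.6, -0.2, -2.6]
gripper_width: 12.7
finger_force: 60.7
```

```bash
python3 - <<'E'
from h import *
where()
amber("top",(390,140,490,260)); amber("scene",(150,230,270,340))
print("mouth top,lip proj",[[proj(n,caddy((-73,y,z))).round().tolist() for y in(-37,37) for z in(0,46)] for n in("top","scene")])
A=now(); B=lip(110,150,0); plan(A,B,16); G=np.load("grasp.npy"); L=G.copy(); L[:3,3]-=60*G[:3,2]; L[2,3]+=30; plan(B,L,36)
E
```

```text
tip 48.5 lip tray [81.6  1.3 86.1]
top [450, 173, 5, 3, 11] tray [73.0, -16.0, 15.0] ((2.0, 4.0), 90.0)
top [429, 182, 21, 17, 285] tray [27.0, 9.0, 15.0] ((16.0, 20.0), 90.0)
scene [195, 283, 32, 35, 582] tray [46.0, -6.0, 15.0] ((26.410768508911133, 32.27982711791992), 73.61045837402344)
mouth top,lip proj [[[469.0, 167.0], [470.0, 180.0], [437.0, 162.0], [438.0, 174.0]], [[191.0, 294.0], [184.0, 269.0], [232.0, 280.0], [225.0, 256.0]]]
16 rows shift [-0.261, -0.004, 0.041] turn [-0.01, 3.03, -0.01]
36 rows shift [0.109, 0.497, 0.021] turn [0.13, 0.54, -0.74]
```

>>> {"api": "move_arm", "payload": {"motion": [[-1, [-0.26, 0, 0.04], [0, 3, 0]], [-1, [-0.26, 0, 0.04], [0, 3, 0]], [-1, [-0.26, 0, 0.04], [0, 3, 0]], [-1, [-0.26, 0, 0.04], [0, 3, 0]], [-1, [-0.26, 0, 0.04], [0, 3, 0]], [-1, [-0.26, 0, 0.04], [0, 3, 0]], [-1, [-0.26, 0, 0.04], [0, 3, 0]], [-1, [-0.26, 0, 0.04], [0, 3, 0]], [-1, [-0.26, 0, 0.04], [0, 3, 0]], [-1, [-0.26, 0, 0.04], [0, 3, 0]], [-1, [-0.26, 0, 0.04], [0, 3, 0]], [-1, [-0.26, 0, 0.04], [0, 3, 0]], [-1, [-0.26, 0, 0.04], [0, 3, 0]], [-1, [-0.26, 0, 0.04], [0, 3, 0]], [-1, [-0.26, 0, 0.04], [0, 3, 0]], [-1, [-0.26, 0, 0.04], [0, 3, 0]], [-1, [0, 0, 0], [0, 0, 0]]]}}

```text
time: 17.93
ee_pos: [690.9, -261.7, 208.6]
ee_rot: [0.003, 0.106, 0.994, -0.001]
contact_force: [0.7, -0.7, -2.9]
gripper_width: 13.1
finger_force: 60.5
```

```bash
python3 - <<'E'
from h import *
where(); G=np.load("grasp.npy"); L=G.copy(); L[:3,3]-=60*G[:3,2]; L[2,3]+=30; A=now(); plan(A,L,36)
for f in (.25,.5,.75,1): print((A@expm(f*np.real(logm(np.linalg.inv(A)@L))))[:3,3].round())
amber("scene",(150,200,290,340))
print("lid",[proj("scene",caddy((x,y,46))).round().tolist() for x,y in((-73,-37),(-73,37),(73,37),(73,-37))])
E
```

```text
tip 0.4 lip tray [111.5   1.7 148.1]
36 rows shift [0.111, 0.495, 0.019] turn [0.13, 0.55, -0.75]
[ 684. -148.  204.]
[663. -35. 201.]
[629.  74. 199.]
[583. 178. 201.]
lid [[182.0, 262.0], [229.0, 248.0], [258.0, 316.0], [202.0, 338.0]]
```

No amber shows through the lid, so the caddy is empty. I'll carry it back.

>>> {"api": "move_arm", "payload": {"motion": [[-1, [0.06, 0.25, 0.01], [0.07, 0.28, -0.38]], [-1, [0.11, 0.5, 0.02], [0.13, 0.55, -0.75]], [-1, [0.11, 0.5, 0.02], [0.13, 0.55, -0.75]], [-1, [0.11, 0.5, 0.02], [0.13, 0.55, -0.75]], [-1, [0.11, 0.5, 0.02], [0.13, 0.55, -0.75]], [-1, [0.11, 0.5, 0.02], [0.13, 0.55, -0.75]], [-1, [0.11, 0.5, 0.02], [0.13, 0.55, -0.75]], [-1, [0.11, 0.5, 0.02], [0.13, 0.55, -0.75]], [-1, [0.11, 0.5, 0.02], [0.13, 0.55, -0.75]], [-1, [0.11, 0.5, 0.02], [0.13, 0.55, -0.75]], [-1, [0.11, 0.5, 0.02], [0.13, 0.55, -0.75]], [-1, [0.11, 0.5, 0.02], [0.13, 0.55, -0.75]], [-1, [0.11, 0.5, 0.02], [0.13, 0.55, -0.75]], [-1, [0.11, 0.5, 0.02], [0.13, 0.55, -0.75]], [-1, [0.11, 0.5, 0.02], [0.13, 0.55, -0.75]], [-1, [0.11, 0.5, 0.02], [0.13, 0.55, -0.75]], [-1, [0.11, 0.5, 0.02], [0.13, 0.55, -0.75]], [-1, [0.11, 0.5, 0.02], [0.13, 0.55, -0.75]], [-1, [0.11, 0.5, 0.02], [0.13, 0.55, -0.75]], [-1, [0.11, 0.5, 0.02], [0.13, 0.55, -0.75]]]}}

```text
time: 19.65
ee_pos: [657.1, -13.7, 201.4]
ee_rot: [-0.091, -0.022, 0.995, -0.014]
contact_force: [0.9, 0.9, -3.0]
gripper_width: 13.1
finger_force: 60.5
```

>>> {"api": "move_arm", "payload": {"motion": [[-1, [0.11, 0.5, 0.02], [0.13, 0.55, -0.75]], [-1, [0.11, 0.5, 0.02], [0.13, 0.55, -0.75]], [-1, [0.11, 0.5, 0.02], [0.13, 0.55, -0.75]], [-1, [0.11, 0.5, 0.02], [0.13, 0.55, -0.75]], [-1, [0.11, 0.5, 0.02], [0.13, 0.55, -0.75]], [-1, [0.11, 0.5, 0.02], [0.13, 0.55, -0.75]], [-1, [0.11, 0.5, 0.02], [0.13, 0.55, -0.75]], [-1, [0.11, 0.5, 0.02], [0.13, 0.55, -0.75]], [-1, [0.11, 0.5, 0.02], [0.13, 0.55, -0.75]], [-1, [0.11, 0.5, 0.02], [0.13, 0.55, -0.75]], [-1, [0.11, 0.5, 0.02], [0.13, 0.55, -0.75]], [-1, [0.11, 0.5, 0.02], [0.13, 0.55, -0.75]], [-1, [0.11, 0.5, 0.02], [0.13, 0.55, -0.75]], [-1, [0.11, 0.5, 0.02], [0.13, 0.55, -0.75]], [-1, [0.11, 0.5, 0.02], [0.13, 0.55, -0.75]], [-1, [0.06, 0.25, 0.01], [0.07, 0.28, -0.38]], [-1, [0, 0, 0], [0, 0, 0]], [-1, [0, 0, 0], [0, 0, 0]]]}}

```text
time: 21.15
ee_pos: [587.3, 170.6, 201.0]
ee_rot: [-0.165, -0.123, 0.978, -0.024]
contact_force: [-0.7, -0.8, -1.9]
gripper_width: 13.1
finger_force: 60.6
```

```bash
python3 - <<'E'
from h import *
G=np.load("grasp.npy"); A=now(); L=G.copy(); L[:3,3]-=35*G[:3,2]; plan(A,L,12); print(telemetry.get_state()["time"])
amber("scene",(150,230,290,340)); amber("top",(390,140,490,260))
E
```

```text
12 rows shift [-0.024, 0.028, 0.179] turn [-0.01, 0.05, -0.06]
21.15
scene [194, 263, 33, 55, 965] tray [26.0, 2.0, 15.0] ((48.676719665527344, 32.97737503051758), 74.74488067626953)
top [429, 172, 29, 27, 497] tray [38.0, -2.0, 15.0] ((24.824247360229492, 27.783428192138672), 9.462322235107422)
```

The amber blob lies wholly within the tray, around tray position (30,0). Now I line up and lower the caddy.

>>> {"api": "move_arm", "payload": {"motion": [[-1, [-0.02, 0.03, 0.18], [0, 0.05, -0.06]], [-1, [-0.02, 0.03, 0.18], [0, 0.05, -0.06]], [-1, [-0.02, 0.03, 0.18], [0, 0.05, -0.06]], [-1, [-0.02, 0.03, 0.18], [0, 0.05, -0.06]], [-1, [-0.02, 0.03, 0.18], [0, 0.05, -0.06]], [-1, [-0.02, 0.03, 0.18], [0, 0.05, -0.06]], [-1, [-0.02, 0.03, 0.18], [0, 0.05, -0.06]], [-1, [-0.02, 0.03, 0.18], [0, 0.05, -0.06]], [-1, [-0.02, 0.03, 0.18], [0, 0.05, -0.06]], [-1, [-0.02, 0.03, 0.18], [0, 0.05, -0.06]], [-1, [-0.02, 0.03, 0.18], [0, 0.05, -0.06]], [-1, [-0.02, 0.03, 0.18], [0, 0.05, -0.06]], [-1, [0, 0, 0], [0, 0, 0]], [-1, [0, 0, 0], [0, 0, 0]]]}}

```text
time: 22.42
ee_pos: [572.9, 175.8, 147.7]
ee_rot: [-0.171, -0.129, 0.977, -0.024]
contact_force: [-0.3, 0.5, -2.9]
gripper_width: 13.0
finger_force: 60.5
```

```bash
python3 - <<'E'
from h import *
G=np.load("grasp.npy"); A=now(); plan(A,G,1); L=G.copy(); L[:3,3]-=3*G[:3,2]; plan(A,L,10)
# lateral check: caddy side walls vs rest, did grasp slip? bar axis yaw etc.
s=telemetry.get_state(); print(s["torque"],s["contact_force"])
E
```

```text
1 rows shift [-0.052, -0.015, 1.373] turn [-0.09, -0.04, -0.05]
10 rows shift [-0.005, -0.002, 0.125] turn [-0.01, -0.0, -0.0]
[ 0.11502987 -0.34467729 -0.03519967] [-0.26588184  0.5197661  -2.86467536]
```

>>> {"api": "move_arm", "payload": {"motion": [[-1, [0, 0, 0.13], [0, 0, 0]], [-1, [-0.01, 0, 0.13], [0, 0, 0]], [-1, [-0.01, 0, 0.13], [0, 0, 0]], [-1, [-0.01, 0, 0.13], [0, 0, 0]], [-1, [0, 0, 0.13], [0, 0, 0]], [-1, [0, 0, 0.13], [0, 0, 0]], [-1, [0, 0, 0.13], [0, 0, 0]], [-1, [0, 0, 0.13], [0, 0, 0]], [-1, [0, 0, 0.13], [0, 0, 0]], [-1, [0, 0, 0.06], [0, 0, 0]], [-1, [0, 0, 0], [0, 0, 0]], [-1, [0, 0, 0], [0, 0, 0]]]}}

```text
time: 23.42
ee_pos: [563.8, 173.2, 118.9]
ee_rot: [-0.17, -0.129, 0.977, -0.024]
contact_force: [-0.5, -1.1, -2.0]
gripper_width: 13.1
finger_force: 60.6
```

```bash
python3 - <<'E'
from h import *
G=np.load("grasp.npy"); A=now(); plan(A,G,1)
E
```

```text
1 rows shift [-0.016, -0.011, 0.16] turn [-0.09, -0.0, -0.05]
```

>>> {"api": "move_arm", "payload": {"motion": [[-1, [0, 0, 0.04], [0, 0, 0]], [-1, [0, 0, 0.04], [0, 0, 0]], [-1, [0, 0, 0.04], [0, 0, 0]], [-1, [0, 0, 0.03], [0, 0, 0]], [-1, [0, 0, 0], [0, 0, 0]], [-1, [0, 0, 0], [0, 0, 0]]]}}

```text
time: 23.92
ee_pos: [562.5, 172.9, 115.4]
ee_rot: [-0.17, -0.129, 0.977, -0.024]
contact_force: [-1.1, -0.6, -3.4]
gripper_width: 12.8
finger_force: 60.6
```

```bash
python3 - <<'E'
from h import *
G=np.load("grasp.npy"); A=now(); plan(A,G,1); print(telemetry.get_state()["contact_force"])
E
```

```text
1 rows shift [-0.017, -0.013, 0.009] turn [-0.09, -0.0, -0.05]
[-1.06252847 -0.62454529 -3.43369149]
```

>>> {"api": "move_arm", "payload": {"motion": [[-1, [0, 0, 0.03], [0, 0, 0]], [-1, [0, 0, 0.02], [0, 0, 0]], [-1, [0, 0, 0], [0, 0, 0]], [-1, [0, 0, 0], [0, 0, 0]]]}}

```text
time: 24.25
ee_pos: [562.7, 172.7, 115.1]
ee_rot: [-0.17, -0.129, 0.977, -0.024]
contact_force: [1.2, -0.9, 3.6]
gripper_width: 13.0
finger_force: 61.5
```

Seated: the force has gone from -3.4 to +3.6 N. Releasing and backing off.

>>> {"api": "move_arm", "payload": {"motion": [[-0.4, [0, 0, 0], [0, 0, 0]], [-0.4, [0, 0, 0], [0, 0, 0]], [0, [0, 0, 0], [0, 0, 0]], [0, [0, 0, 0], [0, 0, 0]], [0.6, [0, 0, 0], [0, 0, 0]], [0.6, [0, 0, 0], [0, 0, 0]], [0.6, [0, 0, 0], [0, 0, 0]], [0.6, [0, 0, 0], [0, 0, 0]]]}}

```text
time: 24.92
ee_pos: [562.1, 172.8, 114.2]
ee_rot: [-0.17, -0.129, 0.977, -0.024]
contact_force: [0.9, -0.3, -0.3]
gripper_width: 68.5
finger_force: 0.0
```

>>> {"api": "move_arm", "payload": {"motion": [[0.6, [0, 0, -0.1], [0, 0, 0]], [0.6, [0, 0, -0.3], [0, 0, 0]], [0.6, [0, 0, -0.4], [0, 0, 0]], [0.6, [0, 0, -0.4], [0, 0, 0]], [0.6, [0, 0, -0.4], [0, 0, 0]], [0.6, [0, 0, -0.4], [0, 0, 0]], [0.6, [0, 0, -0.4], [0, 0, 0]], [0.6, [0, 0, -0.5], [0, 0, 0]], [0.6, [0, 0, -0.5], [0, 0, 0]], [0.6, [0, 0, -0.5], [0, 0, 0]], [0.6, [0, 0, -0.5], [0, 0, 0]], [0.6, [0.3, 0.6, -0.3], [0, 0, 0]], [0.6, [0.3, 0.6, -0.3], [0, 0, 0]], [0.6, [0.3, 0.6, -0.3], [0, 0, 0]], [0.6, [0.3, 0.6, -0.3], [0, 0, 0]], [0.6, [0.3, 0.6, -0.3], [0, 0, 0]], [0.6, [0.3, 0.6, -0.3], [0, 0, 0]], [0.6, [0.3, 0.6, -0.3], [0, 0, 0]], [0.6, [0.3, 0.6, -0.3], [0, 0, 0]], [0.6, [0, 0, 0], [0, 0, 0]]]}}

```text
time: 26.58
ee_pos: [530.8, 292.7, 297.1]
ee_rot: [-0.169, -0.13, 0.977, -0.023]
contact_force: [0.2, -0.1, 0.7]
gripper_width: 68.6
finger_force: 0.0
```

```bash
python3 - <<'E'
from h import *
o=[cv2.imread(f"pics/{n}0.png") for n in("scene","top")]
n=[cv2.cvtColor(optics.camera(k),cv2.COLOR_RGB2BGR) for k in("scene","top")]
for k,b in (("scene",(340,160,392,215)),("top",(255,150,300,210))):
    for im in (o[k=="top"],n[k=="top"]):
        x0,y0,x1,y1=b; m=(im[y0:y1,x0:x1].max(2)<60).astype(np.uint8)
        q,l,st,ce=cv2.connectedComponentsWithStats(m); i=1+st[1:,4].argmax(); print(k,st[i],ce[i].round(2),cv2.minAreaRect(cv2.findNonZero((l==i).astype(np.uint8)))[2] if 1 else 0)
# bystanders unchanged?
for nm,b in (("forceps",(325,290,405,330)),("petri",(245,350,315,398)),("jar",(435,220,482,275)),("rest/flap",(318,160,400,245))):
    x0,y0,x1,y1=b; d=cv2.absdiff(o[0],n[0])[y0:y1,x0:x1].max(2); print(nm,"changed px",(d>40).sum(),"of",d.size)
amber("top",(390,140,490,260)); amber("scene",(150,230,290,340)); amber("scene",(325,160,400,240))
E
```

```text
scene [ 13   9  36  34 331] [30.46 23.71] 38.36748504638672
scene [ 13   9  36  34 332] [30.45 23.66] 39.559669494628906
top [ 12   6  15  40 178] [18.85 25.59] 75.3791275024414
top [ 12   6  15  40 170] [18.72 25.64] 75.3791275024414
forceps changed px 0 of 3200
petri changed px 0 of 3360
jar changed px 0 of 2585
rest/flap changed px 480 of 6970
top [429, 172, 29, 27, 495] tray [38.0, -2.0, 15.0] ((24.824247360229492, 27.783428192138672), 9.462322235107422)
scene [194, 263, 33, 55, 964] tray [26.0, 2.0, 15.0] ((48.676719665527344, 32.97737503051758), 74.74488067626953)
scene [395, 179, 5, 23, 44] tray [-103.0, 555.0, 15.0] ((22.0, 4.0), 90.0)
```

```bash
python3 -c "
from bench import r
print(r.close_job())"
```

```text
the job is handed in; nothing more can be done
None
```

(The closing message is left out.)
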